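# Seat a lot-label holder behind the shelf lip and hold it home

## Task

Take the loose label holder out of its black stand and slide it, foot first, down behind the lip of the one empty bay in the label channel along the front edge of the low shelf. Press it fully home against the spring clip at the bottom, firmly but without ramming it, and finish still gripping it and holding it down there, because the clip pushes it out again if you let go. Leave the other things on the bench and shelf where they are.

Things in the scene. Friction and masses are not known exactly. Their poses are not given: they have to be found in the camera images.
- holder_center (a point): Centre of the loose label holder, 45 mm above its foot. An upright grey plastic plate with a white label on both faces, 64 mm wide (y), 90 mm high (z), 60 g, front and back alike. Thickness (x): plate 6 mm, lowest 4 mm a tongue 4 mm thick and 58 mm wide, top 30 mm a grip rib 10 mm thick, its middle 30 mm above this centre. Grip the rib from above, closing along x.
- stand: Black plastic stand fixed to the bench, 56 (x) x 92 (y) x 30 mm high, origin in the middle of its underside. The loose holder stands in a pocket in its middle, 8 mm (x) by 68 mm (y) and 22 mm deep, floor 8 mm above the bench, leaning up to 3 degrees. Pull the holder straight up.
- edge_shelf: Low stainless shelf fixed to the bench, 130 mm deep (x, away from the robot), 320 mm wide (y), top 70 mm above the bench; origin at bench level under the middle of its front edge. Along that edge hangs an aluminium label channel of three bays, 95 mm apart; two hold fitted label holders (fixed, tops 130 mm above the bench), one is empty.
- empty_bay: Empty bay of the channel: pocket open at the top, 10 mm along x (lip at -x, back plate at +x), 70 mm along y. Origin: middle of the pocket where the foot of a fully home holder stops, 40 mm above the bench. Lip straight to 26 mm above the origin, flared outward to 33 mm; back plate ends at 30 mm. A steel spring clip stands 8 mm above the origin at rest.
- clip (a joint): How far the spring clip in the empty bay is pressed down, m: 0 at rest, 0.008 at the hard stop. It pushes back with about 2 N at first and 8 N fully down, and springs up again when let go.
- cap_on_shelf: flat white bottle cap, 80 mm across, 23 mm high, lying on the shelf behind the channel; leave alone
- tally_counter: round metal hand tally counter, 54x55x19 mm, lying on the shelf behind the channel; leave alone
- label_roll: white roll of blank labels, 77 mm across, 55 mm high, on the bench; leave alone
- timer: flat digital timer, 58x66x19 mm, lying on the bench between shelf and stand; leave alone
- blade_tin: round tin, 66 mm across, 80 mm high, on the bench to the right; leave alone
- label_holder: The same loose label holder, origin at the middle of its foot, same axes.
Things that resemble listed ones, but are neither listed nor needed, are in the scene too. Leave any red look-alike of the label_holder alone.

How it is judged:
On the way, in this order (a step that is already met when the one before it is completed fails the run):
1. the holder is gripped and lifted out of its stand (height (world z) of holder_center above 0.105 m and contact force between label_holder and the fingers above 1 N), for 0.1 s.
2. the holder stands behind the lip of the empty bay (horizontal distance between holder_center and empty_bay below 0.008 m and angle between holder_center's own z axis and vertical below 0.12 rad and angle between the x axis of holder_center and the x axis of empty_bay, either way round below 0.12 rad and z of holder_center in the frame of empty_bay below 0.064 m), for 0.1 s.
At the end, for the whole second after the job is handed in: Still gripped by the fingers, the holder is in the empty bay (centre within 8 mm of the bay's middle, upright and parallel to the lip within 0.12 rad), pressing the spring clip down by at least 6 of its 8 mm with no more than 50 N, and it is held there (horizontal distance between holder_center and empty_bay below 0.008 m and angle between holder_center's own z axis and vertical below 0.12 rad and angle between the x axis of holder_center and the x axis of empty_bay, either way round below 0.12 rad and z of holder_center in the frame of empty_bay below 0.0475 m and value of joint clip above 0.006 m and contact force between label_holder and the fingers above 2 N and contact force between label_holder and empty_bay between 2 and 50 N); the arm keeps its last pose, push and grip.
It fails at once if something left alone in the goal was moved by more than 30 mm (distance of any of cap_on_shelf, tally_counter, label_roll, timer, blade_tin from where it was at the start of the episode above 0.03 m).
It fails at once if the holder or the bay was rammed (over 80 N) (contact force between anything else and empty_bay above 80 N).
It also fails if it takes over 42 s, if anything falls off the work surface, if the arm or the gripper's body presses on something with over 40 N, if the wrist force passes 120 N, or if a joint passes its speed limit or range.

## Robot

A 6-joint arm with a two-finger parallel gripper is mounted at the origin on a cart in front of the work surface, level with it; the furniture and walls round the work are solid. World frame = base frame: x ahead of the robot, y to its left, z up, the work surface at z = 0. Lengths are in m, angles in rad, forces in N, time in s.
With the tool pointing down it reaches from about 0.275 to 0.725 m from the base axis. Payload 15.9 kg.
Tool frame: the origin (TCP) lies midway between the tips of the shut fingers; the grasp point (between the pads) lies 19 mm behind it (arm.tcp_to_grasp is the distance from the TCP to the grasp point, in m); z points along the fingers, y is the line along which they close (so a half turn about z gives the same grasp; the last joint's range is limited). The gripper opens to 85 mm and grips with 20 to 120 N. Pads are 22 mm wide; open, the fingers measure 114 mm over their backs; the gripper's body (76 mm by 85 mm) begins 54 mm behind the grasp point. The pads swing forward as they close: fully open they stand 13 mm farther back than shut.
Start: joints at [-1.161, 0.213, -0.034, 1.323, 0, 1.571], TCP at [0.199, -0.459, 0.231] pointing down, gripper open.
Joint ranges: [-2.98, 2.98], [-0.74, 1.72], [-1.14, 1.35], [-2.1, 2.04], [-1.57, 1.44], [-3.14, 3.14]. Speed limits (rad/s): [1.89, 1.89, 2.39, 2.57, 3.14, 3.14].

## Interface

Orientations are given as a rotation vector (axis times angle).
In Python, from plant import arm, snapshot, camera_model, order gives the robot as it stands. The module is installed in compiled form; this text tells all that it offers.
- The arm moves only by the tool drive_tool, never from a script. Its argument "motion" is one flat list of numbers, 5 for each row, row after row: the shift along the tool's x, y, z in cm, then the turn about the tool's z in rad, then the closure, from 0 (fully open) to 1 (shut). In form: [dx, dy, dz, twist, gripper, dx, dy, dz, twist, gripper, ...]. A call has 1 to 10 rows; each row is the pose to reach, as a shift and turn from the pose commanded when the call began, along the tool's axes at that moment; what a row does not reach only later rows make up. A row lasts 1/10 s, in which the tool goes at most 50 mm and 8.59 degrees, less where a joint would pass 70% of its speed; a pose out of reach is approached as far as the arm can. A call with a gripper value outside its range is refused whole. The fingers move at their own pace and stop on an object; "force" is the grip in N (left out, the last holds). Time passes only in rows, so rows that repeat a pose let the fingers close. It gives the time, the measured TCP pose, the force, the opening and the grip force at its end, in the units of the state.
- arm.read_state(): the state, without advancing time (a new reading comes with each control period).
- snapshot(name): name is "scene" or "top"; returns the picture (480x640x3 uint8, red, green, blue); there is no depth.
- camera_model(name): a dict with "fovy" (degrees; the focal length in pixels is half the picture's height over the tangent of half this angle, whatever the lens; pixels are square), "cx", "cy" (the principal point, pixels), "R" (3x3) and "t" (3): a world point X has camera coordinates R X + t. Camera axes: x right, y down, z forward; pixel columns grow to the right and rows downward; lengths in m; the calibration is good to about 2 mm. A picture is of the moment at which its call begins. camera_model takes no time and is no camera call.
- order.job_done(): hands the job in; it is judged then, once.
The state is a dict: "time_s": time; "q": joint angles; "joint_velocities": joint speeds; "tau": joint torques, N m; "ee_pos": TCP position; "tool_rot": TCP orientation; "wrist_force": force on the tool from outside, world axes, zero at the start; "ft_torque": the same for the moment, N m; "gripper_width": finger opening in m; "gripper_force": force on a finger pad.
Only numpy, scipy, OpenCV 4.12 (cv2) and the standard library are available. Lean on these libraries where they do the work, as an engineer would, in place of code of your own. Each camera call takes 0.05 s, during which the arm holds its last target. There are 200 camera calls.

## Working session

There is one attempt and no reset: what is moved stays moved. The work goes in short steps, Python scripts to look and compute and a tool call to move; the robot and the scene stay as the last step left them, time stands still between calls to the robot, and variables do not carry over. Pictures are saved under pics/ and viewed, at most 10 in all, crops included, and the job is handed in when it is done.

Besides the shell and the picture viewer there is one more tool, called after ">>>" as name(argument=value, ...) on one line, values as JSON. drive_tool: Moves the arm, as the interface text tells. Its arguments: {"type":"object","properties":{"motion":{"type":"array","items":{"type":"number"}},"force":{"type":"number"}},"required":["motion"]}

```bash
mkdir -p pics; cat > h.py <<'E'
import numpy as np, cv2
from plant import arm, snapshot, camera_model, order
def ray(name,u,v):
    m=camera_model(name); f=240/np.tan(np.radians(m["fovy"])/2)
    R=np.array(m["R"]);t=np.array(m["t"])
    return -R.T@t, R.T@np.array([(u-m["cx"])/f,(v-m["cy"])/f,1])
def onz(name,u,v,z):
    c,d=ray(name,u,v); return c+d*(z-c[2])/d[2]
def proj(name,X):
    m=camera_model(name); f=240/np.tan(np.radians(m["fovy"])/2)
    p=np.array(m["R"])@np.array(X)+np.array(m["t"]); return p[0]/p[2]*f+m["cx"],p[1]/p[2]*f+m["cy"]
E
python3 - <<'E'
from h import *
for n in("scene","top"):
    cv2.imwrite(f"pics/{n}0.png",snapshot(n)[:,:,::-1]); m=camera_model(n); print(n,m["fovy"],ray(n,320,240))
s=arm.read_state();print(s["tool_rot"],s["ee_pos"],s["gripper_width"],s["time_s"])
E
```

```text
scene 53.53523103384613 (array([-0.1895123 , -0.62078444,  0.49556126]), array([ 0.72285777,  0.52943554, -0.44407643]))
top 48.653188097859974 (array([ 0.36120049, -0.06492119,  1.13622122]), array([ 0.14412724, -0.01950878, -0.98938987]))
[-3.07491701e+00 -6.38957190e-01  2.95128756e-04] [ 0.19908507 -0.45832086  0.23086724] 0.08552228691755692 0.1
```

View pics/scene0.png

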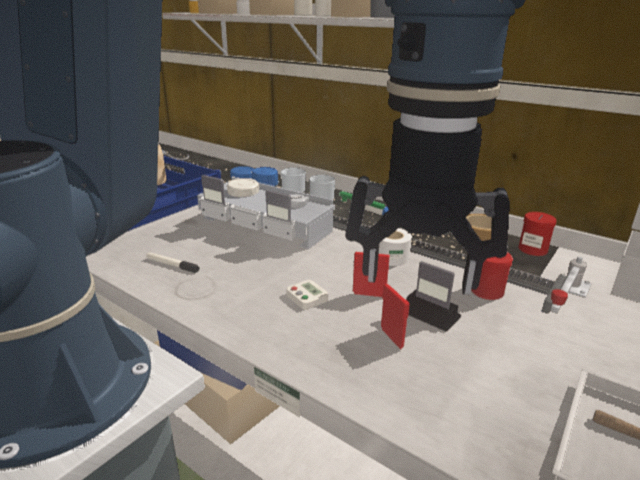

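View pics/top0.png

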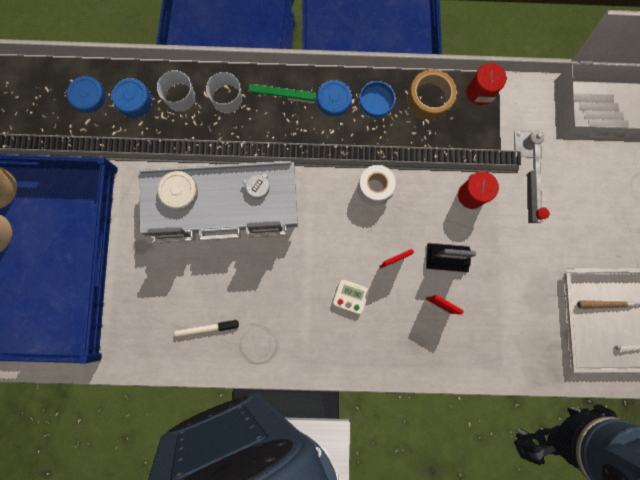

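The top view shows the grey holder in the black stand at about (452,255). The red look-alikes are at (397,258) and (445,304) and are to be left alone. The channel has fitted holders at about (170,235) and (267,229), so the empty bay should be the middle one at about (220,233). I'll confirm both in one enlarged crop.

```bash
python3 - <<'E'
from h import *
t=cv2.imread("pics/top0.png")
a=cv2.resize(t[155:250,130:310],(800,422),interpolation=cv2.INTER_CUBIC)   # x4.444
b=cv2.resize(t[225:285,410:490],None,fx=5,fy=5,interpolation=cv2.INTER_CUBIC)
s=cv2.imread("pics/scene0.png")
c=cv2.resize(s[170:245,190:340],(750,375),interpolation=cv2.INTER_CUBIC)
d=cv2.resize(s[250:335,395:475],None,fx=4.4,fy=4.4,interpolation=cv2.INTER_CUBIC)
cv2.imwrite("pics/a.png",a)
w=np.zeros((374,800,3),np.uint8);w[:300,:400]=b;w[:374,420:420+352]=d[:374];cv2.imwrite("pics/bd.png",w)
E
```

```text
(no output)
```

View pics/a.png

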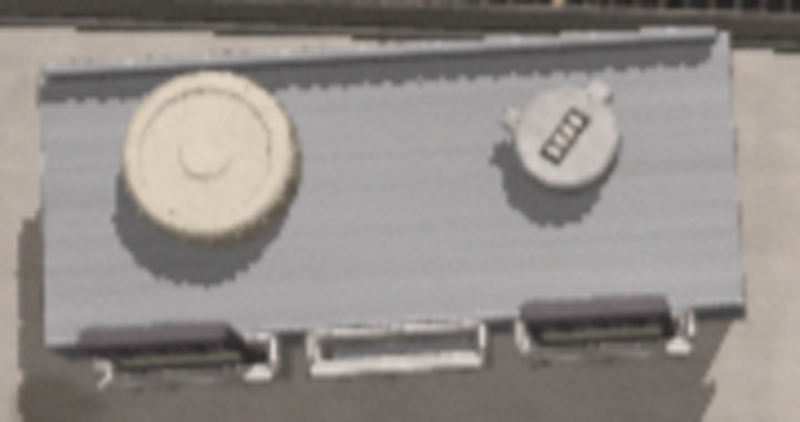

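View pics/bd.png

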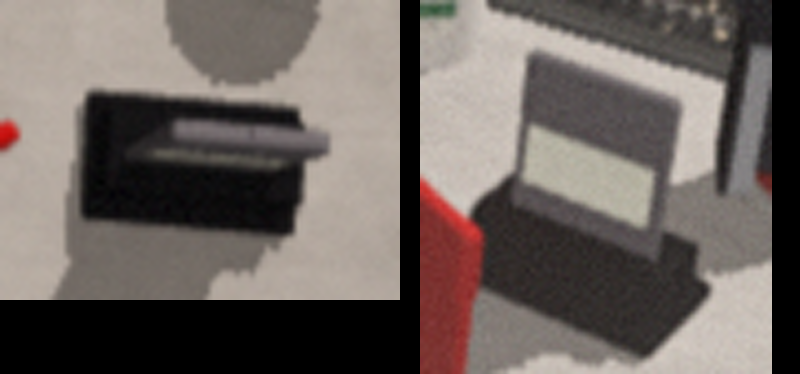

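The crops confirm both: a grey holder in the black stand, and the middle bay empty with its lip at crop y≈367, back plate at ≈330 and ends at x≈315 and 482. Next I'll compute positions.

```bash
python3 - <<'E'
from h import *
np.set_printoptions(precision=4,suppress=True)
A=lambda x,y,z: onz("top",130+(x+.5)/4.444-.5,155+(y+.5)/4.442-.5,z)
B=lambda x,y,z: onz("top",410+(x+.5)/5-.5,225+(y+.5)/5-.5,z)
def yaw(p,q): d=p-q; return np.degrees(np.arctan2(-d[0],d[1])) # yaw of y axis; p=left
print("stand edges yaw", yaw(B(88,93,.03),B(300,108,.03)),yaw(B(82,217,.03),B(293,232,.03)))
for p in [(88,93),(300,108),(293,232),(82,217)]: print(" st",B(*p,.03),B(*p,0))
rt=[(173,119),(329,131),(329,154),(173,140)]
R=[B(*p,.098) for p in rt]; print("rib",np.mean(R,0),yaw(R[0],R[1]),yaw(R[3],R[2]),np.linalg.norm(R[0]-R[1]))
print("front edge",A(45,347,.07),A(742,315,.07),yaw(A(45,347,.07),A(742,315,.07)))
L=[A(79,327,.13),A(226,323,.13)];Q=[A(524,302,.13),A(669,296,.13)]
print("fitted back edges",L,Q,(sum(L)+sum(Q))/4,yaw(sum(L),sum(Q)))
print("bay: lip top z.073",A(312,370,.073),A(485,360,.073)," back z.07",A(315,330,.07),A(482,322,.07))
# scene view of rib top: triangulate against top
# scene crop d corners: top-left (530,52), top-right (680,100)
D=lambda x,y: (395+(x-420+.5)/4.4-.5,250+(y+.5)/4.4-.5)
for p in [(530,52),(680,100)]: print("scene rib",onz("scene",*D(*p),.098))
E
```

```text
stand edges yaw -2.353051415945844 -2.391217962150412
 st [ 0.5224 -0.3132  0.03  ] [ 0.5267 -0.32    0.    ]
 st [ 0.5187 -0.4031  0.03  ] [ 0.5229 -0.4123  0.    ]
 st [ 0.466  -0.3994  0.03  ] [ 0.4689 -0.4085  0.    ]
 st [ 0.4698 -0.3106  0.03  ] [ 0.4727 -0.3172  0.    ]
rib [ 0.4972 -0.3627  0.098 ] -2.7108725336920094 -3.4495516676128544 0.06207713096101696
front edge [0.5203 0.2789 0.07  ] [ 0.5449 -0.0375  0.07  ] 4.430241599759522
fitted back edges [array([0.5205, 0.2457, 0.13  ]), array([0.5242, 0.1829, 0.13  ])] [array([0.5373, 0.0553, 0.13  ]), array([ 0.5419, -0.0072,  0.13  ])] [0.531  0.1192 0.13  ] 5.180135471718342
bay: lip top z.073 [0.513  0.1566 0.073 ] [0.52   0.0785 0.073 ]  back z.07 [0.5319 0.157  0.07  ] [0.538  0.0812 0.07  ]
scene rib [ 0.4964 -0.3328  0.098 ]
scene rib [ 0.4969 -0.3945  0.098 ]
```

```bash
cat >> h.py <<'E'
from scipy.spatial.transform import Rotation as Ro
np.set_printoptions(precision=4,suppress=True)
def go(target,yaw_deg,off=(0,0,0)):
    "shift in tool cm and twist so that tool y ~ +-world x rotated by yaw"
    s=arm.read_state();R=Ro.from_rotvec(s["tool_rot"]).as_matrix();p=np.array(s["ee_pos"])
    c=R.T@(np.array(target)-p)*100
    th=np.radians(yaw_deg); o=[]
    for sg in(1,-1):
        y=R.T@(sg*np.array([np.cos(th),np.sin(th),0])); o.append(np.arctan2(-y[0],y[1]))
    print("t",s["time_s"],"pos",p,"axes x",R[:,0],"y",R[:,1],"z",R[:,2],"shift cm",c,"twists",np.array(o),"q",np.array(s["q"]),"w",s["gripper_width"],"gf",s["gripper_force"],"wf",np.array(s["wrist_force"]))
E
python3 -c "
from h import *
go((.497,-.363,.17),-2.5)"
```

```text
t 0.1 pos [ 0.1991 -0.4583  0.2309] axes x [0.9172 0.3984 0.    ] y [ 0.3984 -0.9172 -0.001 ] z [-0.0004  0.0009 -1.    ] shift cm [31.1226  3.1318  6.0841] twists [-1.1174  2.0242] q [-1.161   0.2133 -0.035   1.3235  0.      1.5708] w 0.08552228691755692 gf 0.0 wf [-0.7815  0.5805 -0.0828]
```

>>> drive_tool(motion=[3.9,0.4,0.8,-0.14,0.4,7.8,0.8,1.5,-0.28,0.4,11.7,1.2,2.3,-0.42,0.4,15.6,1.6,3.0,-0.56,0.4,19.4,2.0,3.8,-0.7,0.4,23.3,2.4,4.6,-0.84,0.4,27.2,2.7,5.3,-0.98,0.4,31.1,3.1,6.1,-1.117,0.4,31.1,3.1,6.1,-1.117,0.4,31.1,3.1,6.1,-1.117,0.4], force=40)

```text
time_s: 1.1
ee_pos: [0.497, -0.3625, 0.1694]
tool_rot: [-2.268, -2.171, 0.001]
wrist_force: [-0.8, -0.2, -0.2]
gripper_width: 0.0513
gripper_force: 0.0
```

```bash
python3 - <<'E'
from h import *
go((.497,-.363,.064),-2.5)
i=snapshot("scene")[:,:,::-1];cv2.imwrite("pics/s1.png",cv2.resize(i[130:370,330:570],(600,600)))
E
```

```text
t 1.1 pos [ 0.497  -0.3625  0.1694] axes x [0.0436 0.9991 0.0008] y [ 0.999  -0.0436 -0.0014] z [-0.0014  0.0008 -1.    ] shift cm [-0.0563  0.0205 10.5443] twists [ 0.0001 -3.1415] q [-0.6302  0.4713  0.1738  1.275  -0.0001  0.9842] w 0.051288890673052444 gf 0.0 wf [-0.7506 -0.2    -0.1625]
```

View pics/s1.png

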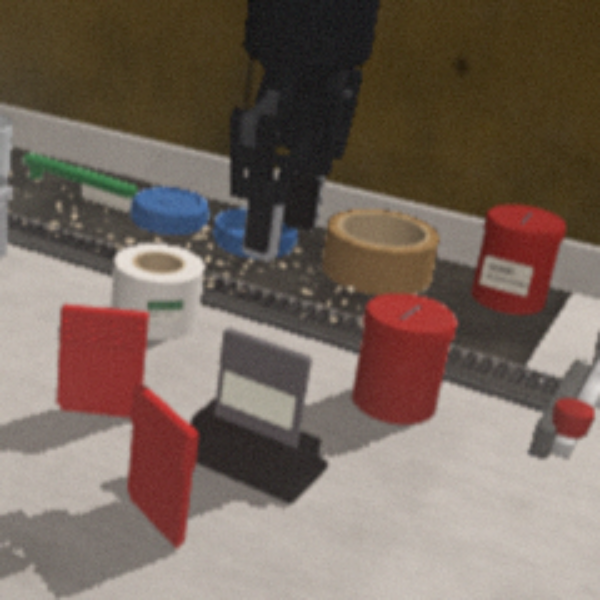

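The picture shows the open fingers (crop ≈(280,200)) squarely above the grey holder (crop ≈(265,370)), clear of both reds. I'll descend and grip.

>>> drive_tool(motion=[0,0,3,0,0.4,0,0,6,0,0.4,0,0,8.5,0,0.4,0,0,10,0,0.4,0,0,10.5,0,0.4,0,0,10.5,0,1,0,0,10.5,0,1,0,0,10.5,0,1,0,0,10.5,0,1,0,0,10.5,0,1], force=60)

```text
time_s: 2.15
ee_pos: [0.4971, -0.3637, 0.0667]
tool_rot: [2.269, 2.17, -0.0]
wrist_force: [-3.2, 0.1, 6.4]
gripper_width: 0.0088
gripper_force: 58.9
```

>>> drive_tool(motion=[0,0,0,0,1,0,0,0,0,1,0,0,-0.5,0,1,0,0,-1.5,0,1,0,0,-3,0,1,0,0,-5,0,1,0,0,-7,0,1,0,0,-9,0,1,0,0,-11,0,1,0,0,-11,0,1], force=60)

```text
time_s: 3.15
ee_pos: [0.498, -0.3639, 0.179]
tool_rot: [2.266, 2.169, 0.001]
wrist_force: [-0.4, -0.9, -0.4]
gripper_width: 0.009
gripper_force: 58.4
```

```bash
python3 - <<'E'
from h import *
go((.526,.1195,.17),4.7)
i=snapshot("scene")[:,:,::-1];j=snapshot("top")[:,:,::-1]
cv2.imwrite("pics/s2.png",np.hstack([cv2.resize(i[130:330,360:520],(400,500)),cv2.resize(j[180:305,400:500],(400,500))]))
E
```

```text
t 3.15 pos [ 0.498  -0.3639  0.179 ] axes x [ 0.044   0.999  -0.0027] y [ 0.999  -0.0439  0.0042] z [ 0.0041 -0.0029 -1.    ] shift cm [48.4207  0.6674  0.7717] twists [-0.126   3.0156] q [-0.6311  0.4659  0.1897  1.2896  0.0001  0.9837] w 0.008989029581209802 gf 58.44440996646881 wf [-0.4421 -0.9299 -0.3643]
```

View pics/s2.png

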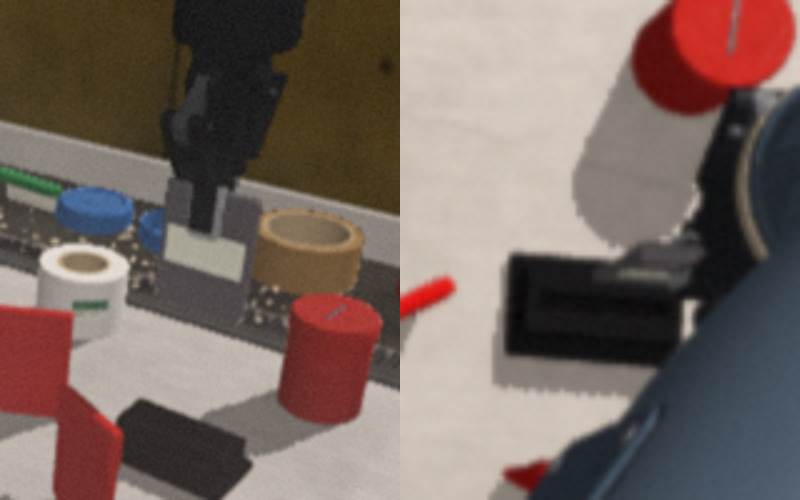

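The holder is gripped at the middle of its rib and clear of the stand (foot at crop ≈(200,310)). I'll carry it above the fitted holders, with the foot above 0.15 m.

>>> drive_tool(motion=[1,0,-2,0,1,4,0,-4,-0.01,1,8,0.1,-4.5,-0.02,1,12,0.1,-4.5,-0.03,1,16,0.2,-4.5,-0.04,1,20,0.2,-4.5,-0.05,1,24,0.3,-4.5,-0.06,1,28,0.4,-4.5,-0.07,1,32,0.4,-4.5,-0.08,1,36,0.5,-4.5,-0.09,1])

```text
time_s: 4.25
ee_pos: [0.5169, -0.002, 0.2195]
tool_rot: [-2.169, -2.272, 0.001]
wrist_force: [0.9, -1.0, 0.3]
gripper_width: 0.0092
gripper_force: 58.5
```

>>> drive_tool(motion=[4,0.1,0,-0.01,1,8,0.1,0,-0.02,1,11,0.2,0,-0.03,1,12,0.2,0,-0.036,1,12,0.2,0,-0.036,1,12,0.2,0,-0.036,1,12,0.2,0,-0.036,1])

```text
time_s: 4.95
ee_pos: [0.5141, 0.1151, 0.2201]
tool_rot: [-2.13, -2.309, 0.001]
wrist_force: [0.2, 0.6, -0.9]
gripper_width: 0.0093
gripper_force: 58.4
```

```bash
python3 - <<'E'
from h import *
go((.526,.1195,.17),4.7)
i=snapshot("scene")[:,:,::-1];j=snapshot("top")[:,:,::-1]
cv2.imwrite("pics/s3full.png",i);cv2.imwrite("pics/t3full.png",j)
cv2.imwrite("pics/s3.png",cv2.resize(i[100:250,180:360],(720,600),interpolation=cv2.INTER_CUBIC))
E
```

```text
t 4.95 pos [0.5141 0.1151 0.2201] axes x [-0.0805  0.9968 -0.0003] y [ 0.9968  0.0805 -0.0004] z [-0.0003 -0.0003 -1.    ] shift cm [0.3458 1.2218 5.0129] twists [-0.0015  3.1401] q [ 0.2204  0.271   0.0126  1.3128 -0.0002  1.7106] w 0.00931472812084684 gf 58.44728708267212 wf [ 0.2146  0.5689 -0.8738]
```

View pics/s3.png

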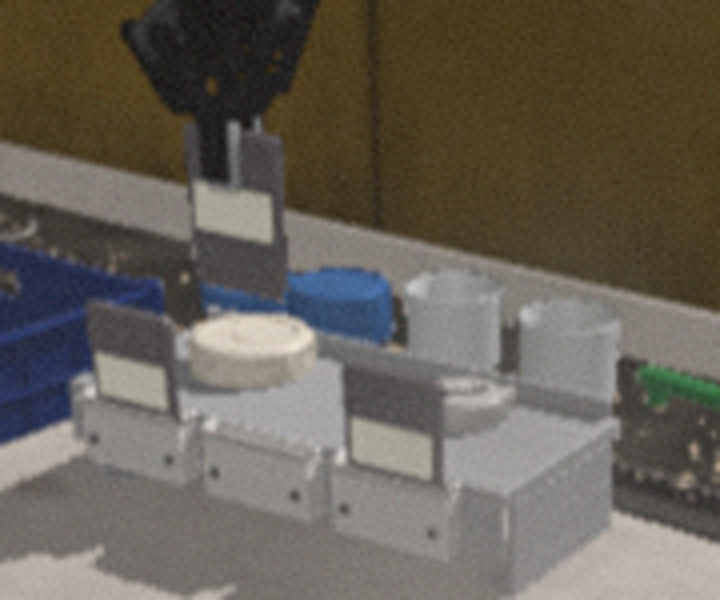

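```bash
python3 - <<'E'
from h import *
S=lambda x,y:(180+(x+.5)/4-.5,100+(y+.5)/4-.5)
th=np.radians(4.65);n=np.array([np.cos(th),np.sin(th),0]);yy=np.array([-np.sin(th),np.cos(th),0])
p=np.array([.5141,.1151,.2201])
def pl(xy,off):
    c,d=ray("scene",*S(*xy)); return c+d*((p+n*off-c)@n)/(d@n)
for k,xy,o in[("TL",(188,125),-.005),("TR",(285,139),-.005),("BL",(196,283),-.003),("BR",(286,298),-.003)]:
    X=pl(xy,o); print(k,"rel along y",(X-p)@yy,"z rel TCP",X[2]-p[2])
F=[onz("scene",*S(*q),.13) for q in[(90,303),(177,325),(345,367),(445,384)]]
print(F,"mid front top edges",sum(F)/4, "bay est", sum(F)/4+n*.005)
B=[onz("scene",*S(*q),.073) for q in[(203,428),(325,455)]]; print("lip ends at z=.073",B,sum(B)/2)
E
```

```text
TL rel along y 0.02553735630695362 z rel TCP 0.03126015345484559
TR rel along y -0.0409384886094735 z rel TCP 0.03298528440224177
BL rel along y 0.030381310159463455 z rel TCP -0.05791273578463371
BR rel along y -0.034021360455196575 z rel TCP -0.05467400266484876
[array([0.5109, 0.2404, 0.13  ]), array([0.5156, 0.1714, 0.13  ]), array([0.5245, 0.0496, 0.13  ]), array([ 0.5383, -0.0094,  0.13  ])] mid front top edges [0.5223 0.113  0.13  ] bay est [0.5273 0.1134 0.13  ]
lip ends at z=.073 [array([0.5107, 0.1509, 0.073 ]), array([0.525 , 0.0682, 0.073 ])] [0.5179 0.1096 0.073 ]
```

```bash
python3 - <<'E'
from h import *
S=lambda x,y:(180+(x+.5)/4-.5,100+(y+.5)/4-.5)
th=np.radians(4.65);n=np.array([np.cos(th),np.sin(th),0]);yy=np.array([-np.sin(th),np.cos(th),0])
p=np.array([.526,.1195,.13])
for x0 in(.524,.526,.528):
  p[0]=x0;o=[]
  for xy in[(90,303),(177,325),(345,367),(445,384)]:
    c,d=ray("scene",*S(*xy)); X=c+d*((p-n*.005-c)@n)/(d@n); o+=[(X-p)@yy,X[2]-.13]
  print(x0,np.array(o[::2]),np.mean(o[::2]),np.array(o[1::2]))
print(camera_model("scene"))
E
```

```text
0.524 [ 0.1197  0.0516 -0.0696 -0.1359] -0.008537764838939102 [ 0.0008  0.0004 -0.0001  0.0042]
0.526 [ 0.122   0.0537 -0.0678 -0.1343] -0.00662862701869521 [-0.0001 -0.0005 -0.001   0.0032]
0.528 [ 0.1242  0.0557 -0.066  -0.1327] -0.004719489198451467 [-0.0011 -0.0015 -0.002   0.0023]
{'fovy': 53.53523103384613, 'cx': 317.4369490093513, 'cy': 240.21551564703523, 'R': array([[ 0.5993, -0.8005,  0.009 ],
       [-0.351 , -0.2729, -0.8957],
       [ 0.7195,  0.5336, -0.4445]]), 't': array([-0.3878,  0.2079,  0.6879])}
```

>>> drive_tool(motion=[0.2,0.5,1.5,0,1,0.4,1.1,3,0,1,0.4,1.15,4.5,0,1,0.4,1.15,6,0,1,0.4,1.15,7.2,0,1,0.4,1.15,7.7,0,1,0.4,1.15,7.7,0,1,0.4,1.15,7.7,0,1])

```text
time_s: 5.85
ee_pos: [0.5255, 0.1211, 0.1439]
tool_rot: [2.129, 2.31, 0.001]
wrist_force: [-0.5, 0.1, -0.6]
gripper_width: 0.009
gripper_force: 58.5
```

```bash
python3 - <<'E'
from h import *
go((.5255,.119,.099),4.65)
i=snapshot("scene")[:,:,::-1];j=snapshot("top")[:,:,::-1]
cv2.imwrite("pics/s4.png",np.vstack([cv2.resize(i[120:240,190:350],(480,360),interpolation=cv2.INTER_CUBIC)[60:],np.zeros((0,480,3),np.uint8),cv2.resize(j[200:250,140:300],(480,150),interpolation=cv2.INTER_CUBIC)]))
cv2.imwrite("pics/s4a.png",np.hstack([cv2.resize(i[135:235,190:300],(440,400),interpolation=cv2.INTER_CUBIC),cv2.resize(j[195:255,180:240],(360,360),interpolation=cv2.INTER_CUBIC).repeat(1,0)[:360] if 0 else cv2.resize(j[190:256,180:239],(358,400),interpolation=cv2.INTER_CUBIC)]))
E
```

```text
t 5.85 pos [0.5255 0.1211 0.1439] axes x [-0.0817  0.9967  0.0001] y [0.9967 0.0817 0.0006] z [ 0.0006  0.0002 -1.    ] shift cm [-0.2145 -0.0204  4.4863] twists [ 0.0006 -3.141 ] q [ 0.2266  0.3235 -0.1105  1.1362  0.      1.7156] w 0.009040650804550647 gf 58.470370173454285 wf [-0.4991  0.0991 -0.5911]
```

View pics/s4a.png

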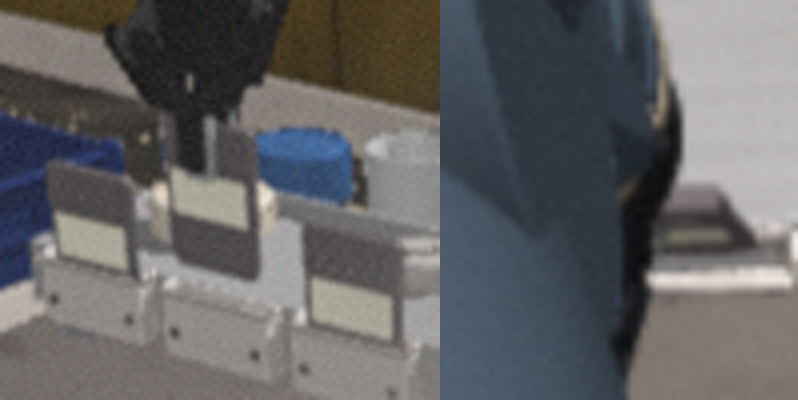

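```bash
python3 - <<'E'
from h import *
print("top: foot R corner",onz("top",180+(755-440)/6.06,190+243/6.06,.089))
S=lambda x,y:(190+(x+.5)/4-.5,135+(y+.5)/4-.5)
th=np.radians(4.65);n=np.array([np.cos(th),np.sin(th),0]);yy=np.array([-np.sin(th),np.cos(th),0])
p=np.array([.5255,.1211,.1439])
for k,xy,o in[("TL",(163,112),-.005),("TR",(255,128),-.005),("BL",(172,250),-.003),("BR",(259,280),-.003),("boxL",(163,283),-.009),("boxR",(287,312),-.009),
  ("fL",(47,163),-.005),("fL",(137,182),-.005),("fR",(303,226),-.005),("fR",(404,243),-.005)]:
    c,d=ray("scene",*S(*xy)); X=c+d*((p+n*o-c)@n)/(d@n); print(k,(X-p)@yy,X[2])
E
```

```text
top: foot R corner [0.5284 0.0904 0.089 ]
TL 0.027482508349863027 0.17711391814492
TR -0.038207555002839205 0.17946460640035428
BL 0.03033942426606076 0.09364972604477839
BR -0.03361224225342326 0.08929439126891558
boxL 0.03372442665145707 0.07436505282183631
boxR -0.05764747751894994 0.07749218359224463
fL 0.12242835771006272 0.12960561469665738
fL 0.05147344109412637 0.131480768100049
fR -0.06837316999548164 0.12943129854836305
fR -0.13558708020635496 0.13381324345210432
```

The scene crop (left) shows the held holder (x 170–260) above the empty middle box (x 163–287). It sits about 2 mm too far left, and the top crop agrees. I'll correct and lower gently, watching the force.

>>> drive_tool(motion=[-0.25,0,0.3,0,1,-0.25,0,0.6,0,1,-0.25,0,1.0,0,1,-0.25,0,1.4,0,1,-0.25,0,1.8,0,1,-0.25,0,2.2,0,1,-0.25,0,2.2,0,1,-0.25,0,2.2,0,1])

```text
time_s: 6.75
ee_pos: [0.5254, 0.1187, 0.1213]
tool_rot: [-2.128, -2.311, 0.0]
wrist_force: [-0.5, -0.2, -0.3]
gripper_width: 0.0089
gripper_force: 58.5
```

No contact. Continuing to just above the clip.

>>> drive_tool(motion=[0,0,0.2,0,1,0,0,0.4,0,1,0,0,0.6,0,1,0,0,0.8,0,1,0,0,1.0,0,1,0,0,1.2,0,1,0,0,1.2,0,1])

```text
time_s: 7.45
ee_pos: [0.5253, 0.1187, 0.109]
tool_rot: [-2.128, -2.31, 0.001]
wrist_force: [-0.7, 0.4, -0.2]
gripper_width: 0.0091
gripper_force: 58.5
```

>>> drive_tool(motion=[0,0,0.1,0,1,0,0,0.2,0,1,0,0,0.3,0,1,0,0,0.4,0,1,0,0,0.5,0,1,0,0,0.6,0,1,0,0,0.6,0,1])

```text
time_s: 8.15
ee_pos: [0.5255, 0.1187, 0.1033]
tool_rot: [2.128, 2.311, 0.0]
wrist_force: [-0.6, 0.1, 4.1]
gripper_width: 0.0092
gripper_force: 59.1
```

The clip has been engaged (4 N, about 3 mm). Pressing on.

>>> drive_tool(motion=[0,0,0.1,0,1,0,0,0.2,0,1,0,0,0.3,0,1,0,0,0.4,0,1,0,0,0.4,0,1,0,0,0.4,0,1], force=80)

```text
time_s: 8.75
ee_pos: [0.5255, 0.1188, 0.0994]
tool_rot: [2.128, 2.311, 0.0]
wrist_force: [-0.2, 0.8, 6.1]
gripper_width: 0.0086
gripper_force: 82.4
```

>>> drive_tool(motion=[0,0,0.05,0,1,0,0,0.1,0,1,0,0,0.15,0,1,0,0,0.2,0,1,0,0,0.2,0,1,0,0,0.2,0,1])

```text
time_s: 9.35
ee_pos: [0.5259, 0.1188, 0.0985]
tool_rot: [2.128, 2.31, 0.002]
wrist_force: [-5.5, -1.4, 22.1]
gripper_width: 0.0088
gripper_force: 84.9
```

```bash
python3 - <<'E'
from h import *
go((.5255,.119,.099),4.65)
i=snapshot("scene")[:,:,::-1]
cv2.imwrite("pics/s5.png",cv2.resize(i[135:245,190:320],(780,600)[:1]+(660-60,),interpolation=cv2.INTER_CUBIC))
E
```

```text
t 9.35 pos [0.5259 0.1188 0.0985] axes x [-0.0819  0.9966  0.0002] y [0.9966 0.0819 0.0016] z [ 0.0016  0.0003 -1.    ] shift cm [ 0.0216 -0.0394 -0.053 ] twists [ 0.0008 -3.1408] q [ 0.2222  0.3519 -0.1901  1.0272 -0.      1.711 ] w 0.00875016095411713 gf 84.90270495414734 wf [-5.4877 -1.4169 22.0883]
```

View pics/s5.png

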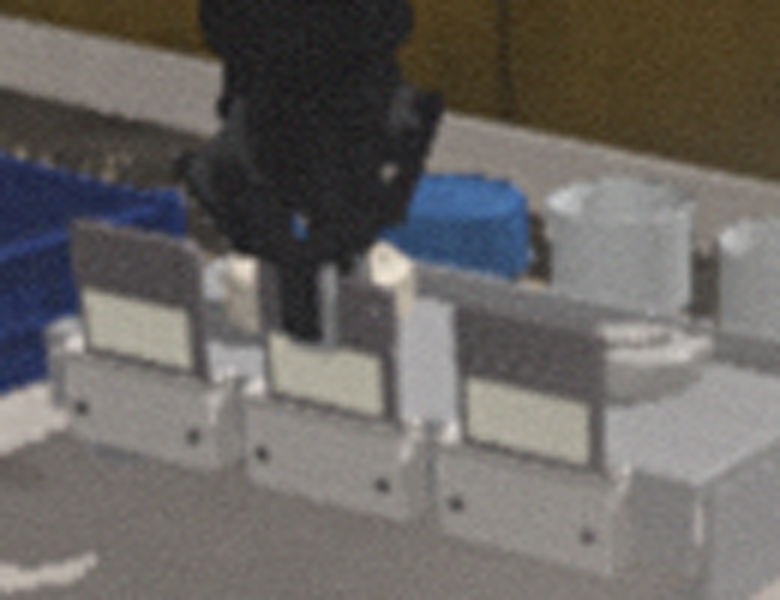

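The held holder's label corner (382,415) lies exactly on the line between those of the fitted holders, (190,368) and (585,462), so it is home behind the lip. I'll hold it briefly to check the push is steady, then hand in.

>>> drive_tool(motion=[0,0,0,0,1,0,0,0,0,1,0,0,0,0,1,0,0,0,0,1])

```text
time_s: 9.8
ee_pos: [0.5259, 0.1188, 0.0984]
tool_rot: [2.128, 2.31, 0.002]
wrist_force: [-6.3, -0.4, 21.6]
gripper_width: 0.0091
gripper_force: 84.9
```

```bash
python3 -c "
from plant import order
print(order.job_done())"
```

```text
the job is handed in; nothing more can be done
None
```

The label holder is in the empty middle bay, pressed down to the clip's stop with a steady push of about 22 N and still gripped; I handed the job in at about 10 s and no verdict came back.

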